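# Assemble the small test-sieve stack on its shaker

## Task

Set up the little test-sieve stack on the shaker base for the next sample: first the collecting pan into the ring of the base, on it the fine sieve, then the coarse sieve, and the lid on top. Place them one at a time, from the base up, each upright with its skirt fully down inside the rim of the part below, and leave the stack standing by itself. Leave the sample jar, the label roll and the bench timer where they stand.

Things in the scene. Friction and masses are not known exactly. Their poses are not given: they have to be found in the camera images.
- shaker_base: Heavy fixed grey block 100 (x) by 120 (y) mm, deck 20 mm above the desk, a 7 mm high black knob on it. In its middle stands an open aluminium ring, 64 mm outer, 56 mm inner diameter, rim 38 mm above the desk, 18 mm deep. Origin: on the desk under the ring's centre, z up. A part is fully down when its shoulder rests on the rim: its origin is then 29 mm above this one.
- pan: Collecting pan: plain steel cup with a closed smooth floor, 64 mm outer diameter, 35 mm high in all, 4 mm wall, mouth 56 mm wide and 22 mm deep. Stands on a 9 mm high skirt tapering from 50 mm diameter at the shoulder to 40 at the bottom. A part seated on its rim has its origin 26 mm above this one. Origin: centre of the skirt's underside, z up; turn about z is free.
- fine_sieve: Fine sieve: steel ring, 64 mm outer diameter, 37 mm high in all, 4 mm wall, mouth 56 mm; dense dark wire mesh 24 mm below the rim (looks like a grey screen). Stands on a 9 mm high skirt tapering from 50 mm diameter at the shoulder to 40 at the bottom. A part seated on its rim has its origin 28 mm above this one. Origin: centre of the skirt's underside, z up; turn about z is free.
- coarse_sieve: Coarse sieve, the tallest: steel ring, 64 mm outer diameter, 49 mm high in all, 4 mm wall, mouth 56 mm; open grid of wires 11 mm apart, 36 mm below the rim. Stands on a 9 mm high skirt tapering from 50 mm diameter at the shoulder to 40 at the bottom. A part seated on its rim has its origin 40 mm above this one. Origin: centre of the skirt's underside, z up; turn about z is free.
- lid: Lid: steel disc 64 mm in diameter, its top 17 mm above its underside, with a round black grip knob in the middle, 22 mm in diameter from 24 to 44 mm above the underside, on a 14 mm neck. Stands on a 9 mm high skirt tapering from 50 mm diameter at the shoulder to 40 at the bottom. Origin: centre of the skirt's underside, z up; turn about z is free.
- jar: Small sample jar with a yellow lid, 61 mm in diameter, 55 mm high; bystander, not to be moved. Origin: centre of its underside.
- label_roll: Roll of blank white labels lying flat, 66 mm in diameter, 26 mm high; bystander, not to be moved. Origin: centre of its underside.
- timer: Bench timer on its foot, 64 by 64 mm, 65 mm high; bystander, not to be moved. Origin: centre of its underside.
Not all that is in view belongs to the job. Leave any red look-alike of the fine_sieve alone. What is shaped like the lid but red is not meant.

How it is judged:
By the outcome, as a careful person would: the job done as asked, in the order asked, and still so for the second after the job is handed in, with the robot touching nothing.
It also fails if it takes over 112 s, if anything falls off the work surface, if the arm or the gripper's body presses on something with over 40 N, if the wrist force passes 120 N, or if a joint passes its speed limit or range.

## Robot

A 7-joint arm with a two-finger parallel gripper is mounted at the origin on a cart in front of the work surface, level with it; the furniture and walls round the work are solid. World frame = base frame: x ahead of the robot, y to its left, z up, the work surface at z = 0. Lengths are in m, angles in degrees, forces in N, time in s.
With the tool pointing down it reaches from about 0.425 to 0.875 m from the base axis. Payload 9.9 kg.
Tool frame: the origin (TCP) lies at the very end of the fingers, on their centre line; the grasp point (between the pads) lies 19 mm behind it (bot.tcp_to_grasp is the distance from the TCP to the grasp point, in m); z points along the fingers, y is the line along which they close (so a half turn about z gives the same grasp; the last joint's range is limited). The gripper opens to 85 mm and grips with 20 to 120 N. Pads are 22 mm wide; open, the fingers measure 114 mm over their backs; the gripper's body (76 mm by 85 mm) begins 54 mm behind the grasp point. The pads swing forward as they close: fully open they stand 13 mm farther back than shut.
Start: joints at [68.48, 32.985, 1.427, 82.34, -0.859, 64.687, -3.237], TCP at [0.194, -0.646, 0.231] pointing down, gripper open.
Joint ranges: [-157.87, 157.87], [-19.46, 123.44], [-87.15, 90], [11.01, 140.99], [-62.26, 242.26], [9.8, 113.94], [-161.44, 161.44]. Speed limits (degrees/s): [127.2, 127.2, 172.46, 172.46, 180, 180, 180].

## Interface

Orientations are given as a 3x3 rotation matrix whose columns are the frame's x, y, z axes.
In Python, from bench import read_state, grab_frame, bot, trace gives the robot as it stands.
- The arm moves only by the tool apply_moves, never from a script. Its argument "targets" is a list of rows, each an object with "delta_pos": the shift along the tool's x, y, z in m, a list of three; "turn": the turn, a rotation vector about the tool's x, y, z in rad, a list of three; "hand": the opening, from 0 (shut) to 1 (fully open). In form: [{"delta_pos": [dx, dy, dz], "turn": [rx, ry, rz], "hand": hand}, ...]. A call has 1 to 5 rows; each row shifts and turns the commanded pose from where the row before left it, along the tool's axes as they then stand; what a row does not reach is not made up. A row lasts 1/8 s, in which the tool goes at most 62.5 mm and 10.7 degrees, less where a joint would pass 70% of its speed; a pose out of reach is approached as far as the arm can. A call with a gripper value outside its range is refused whole. The fingers move at their own pace and stop on an object; "grip_force" is the grip in N (left out, the last holds). Time passes only in rows, so rows that do not move let the fingers close. It gives the time, the measured TCP pose, the force, the opening and the grip force at its end, in the units of the state.
- read_state(): the state, without advancing time (a new reading comes with each control period).
- grab_frame(name): name is "scene" or "top" or "wrist"; returns a dict with "image" (420x560x3 uint8, red, green, blue), "z_map" (420x560 float32, m along the optical axis (not along the pixel's ray), 0 where there is no reading), "K" (3x3 intrinsics, pixels), "R" (3x3) and "t" (3): a world point X has camera coordinates R X + t. Camera axes: x right, y down, z forward; pixel columns grow to the right and rows downward; lengths in m; the calibration is good to about 2 mm. A picture is of the moment at which its call begins.
- bot.sign_off(): hands the job in; it is judged then, once.
Trained networks look in a picture, given as the dict that the camera call returned (one of the last four; its "shot" number tells which), for a name from the list of things; names that differ only in an ending like _2 or _b are one class to them, and where a whole thing is asked for, a point or a joint stands for the part that bears it (a point fixed in the world has none). Each returns a list of dicts, best first, with "p" (0 to 1); they miss things now and then, are a little off and sometimes report something else, mostly with a low value. They report only what shows in the picture. A call takes as long as a camera call. They do not tell look-alikes from the thing itself.
- trace(picture, label): "region" (420x560 bool, what is visible of it) and "bbox" ([left, top, right, bottom] in pixels, round what is visible of it).
The state is a dict: "time_s": time; "qpos": joint angles; "joint_velocities": joint speeds; "joint_torque": joint torques, N m; "tool_pos": TCP position; "tcp_rot": TCP orientation; "wrist_force": force on the tool from outside, world axes, zero at the start; "wrist_torque": the same for the moment, N m; "finger_gap": finger opening in m; "finger_force": force on a finger pad.
Only numpy, scipy, OpenCV 4.12 (cv2) and the standard library are available. Lean on these libraries where they do the work, as an engineer would, in place of code of your own. Each camera call takes 0.05 s, during which the arm holds its last target. There are 200 camera calls.

## Working session

There is one attempt and no reset: what is moved stays moved. The work goes in short steps, Python scripts to look and compute and a tool call to move; the robot and the scene stay as the last step left them, time stands still between calls to the robot, and variables do not carry over. Pictures are saved under pics/ and viewed, at most 14 in all, crops included, and the job is handed in when it is done.

Besides the shell and the picture viewer there is one more tool, called after ">>>" by a JSON object that holds its "name" and its "arguments", one argument or row to a line. apply_moves: Moves the arm, as the interface text tells. Its arguments: {"type":"object","properties":{"targets":{"type":"array","items":{"type":"object","properties":{"delta_pos":{"type":"array","items":{"type":"number"}},"turn":{"type":"array","items":{"type":"number"}},"hand":{"type":"number"}}}},"grip_force":{"type":"number"}},"required":["targets"]}

```bash
mkdir -p pics; ls
python3 - <<'E'
from bench import *
import cv2,numpy as np
s=read_state();print(s['time_s'],s['tool_pos'],np.round(s['tcp_rot'],3).tolist(),s['finger_gap'])
ims=[]
for n in("top","scene"):
    f=grab_frame(n);cv2.imwrite(f'pics/{n}0.png',f['image'][...,::-1])
    print(n,f['K'].tolist(),np.round(f['R'],3).tolist(),f['t'])
E
```

```text
pics
0.0 [ 0.19405919 -0.64602164  0.23046477] [[0.958, 0.288, -0.001], [0.288, -0.958, 0.002], [-0.0, -0.002, -1.0]] 0.08556691928974451
top [[484.92319705691824, 0.0, 284.3560672605675], [0.0, 484.92319705691824, 219.7351216642202], [0.0, 0.0, 1.0]] [[-0.025, -0.999, 0.021], [-0.988, 0.022, -0.152], [0.151, -0.024, -0.988]] [-0.03354752  0.5746446   1.2547286 ]
scene [[447.622567328636, 0.0, 279.83247953687334], [0.0, 447.622567328636, 217.58689947137069], [0.0, 0.0, 1.0]] [[-0.922, -0.386, -0.003], [-0.233, 0.562, -0.794], [0.308, -0.732, -0.608]] [0.51505981 0.20126857 0.96553018]
```

View pics/top0.png

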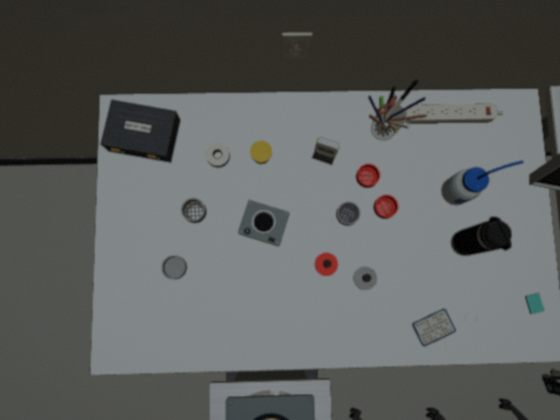

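View pics/scene0.png

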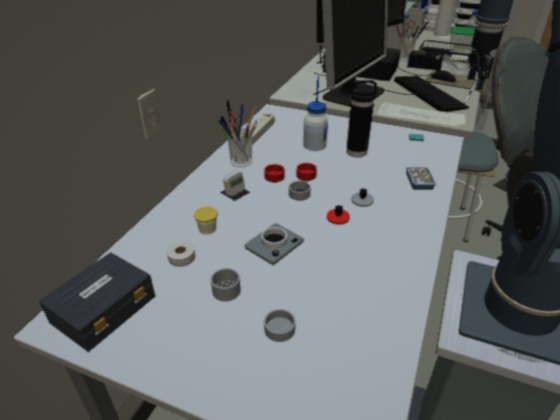

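The top view shows the pan at (175,267), coarse sieve (194,211), base (264,222), fine sieve (348,213) with red look-alikes at (368,175) and (386,206), lid (365,278) and red lid (326,264). The scene view agrees. Next I'll measure them.

```bash
cat > h.py <<'E'
from bench import *
import numpy as np,cv2
from scipy.optimize import least_squares
TOP={'pan':35,'fine_sieve':37,'coarse_sieve':49,'lid':17,'shaker_base':38,'jar':55,'label_roll':26,'timer':65}
def world(f):
    v,u=np.mgrid[:420,:560];z=f['z_map'];K=f['K']
    c=np.stack([(u-K[0,2])/K[0,0]*z,(v-K[1,2])/K[1,1]*z,z],-1)
    W=(c-f['t'])@f['R'];W[z==0]=np.nan
    return W
def circ(P):
    g=lambda p:np.hypot(P[:,0]-p[0],P[:,1]-p[1])-p[2]
    r=least_squares(g,[*np.median(P[:,:2],0),.03],loss='soft_l1',f_scale=.002)
    return r.x
def find(f,n,h0=0.,W=None):
    W=world(f) if W is None else W
    out=[]
    for d in trace(f,n):
        m=d['region'];col=f['image'][m].mean(0)
        P=W[m];P=P[np.isfinite(P[:,0])]
        h=TOP[n]/1000+h0
        Q=P[abs(P[:,2]-h)<.005]
        if n=='shaker_base' : Q=Q[:]
        out.append((round(d['p'],2),np.round(d['bbox']).tolist(),col.round(),len(Q),np.round(circ(Q),4) if len(Q)>8 else None,np.round(Q[:,2].mean(),4) if len(Q) else None))
    return out
E
python3 - <<'E'
from h import *
for c in("top","scene"):
    f=grab_frame(c);W=world(f)
    for n in TOP:
        print(c,n)
        for r in find(f,n,0,W): print('  ',*r)
E
```

```text
top pan
   0.7 [161.0, 257.0, 189.0, 281.0] [90. 94. 94.] 109 [0.4567 0.2502 0.0299] 0.0337
top fine_sieve
   0.87 [336.0, 202.0, 360.0, 224.0] [69. 71. 72.] 105 [ 0.5916 -0.2217  0.0299] 0.0354
   0.82 [371.0, 195.0, 393.0, 218.0] [115.  46.  43.] 71 [ 0.6081 -0.3259  0.0294] 0.0351
   0.81 [359.0, 165.0, 377.0, 190.0] [115.  49.  47.] 103 [ 0.6966 -0.2812  0.0299] 0.0358
top coarse_sieve
   0.65 [181.0, 202.0, 205.0, 224.0] [81. 83. 82.] 106 [0.6077 0.197  0.0298] 0.048
top lid
   0.93 [312.0, 252.0, 337.0, 276.0] [128.  55.  51.] 325 [ 0.4559 -0.1583  0.0238] 0.0158
top shaker_base
   0.72 [240.0, 200.0, 291.0, 245.0] [68. 74. 75.] 109 [0.5722 0.009  0.03  ] 0.0368
   0.45 [162.0, 253.0, 189.0, 279.0] [90. 94. 94.] 62 [0.4566 0.2498 0.03  ] 0.0355
top jar
   0.88 [250.0, 139.0, 273.0, 164.0] [126. 114.  54.] 344 [0.7632 0.0127 0.0211] 0.0539
top label_roll
   0.92 [207.0, 143.0, 231.0, 166.0] [117. 119. 114.] 317 [0.7661 0.1333 0.0244] 0.025
top timer
   0.68 [310.0, 138.0, 339.0, 166.0] [69. 71. 67.] 101 [112.8612 -46.0903 121.1236] 0.0633
scene pan
scene fine_sieve
   0.92 [296.0, 164.0, 313.0, 184.0] [100.  33.  33.] 87 [ 0.608  -0.3255  0.0299] 0.0359
   0.91 [263.0, 163.0, 284.0, 182.0] [99. 30. 30.] 80 [ 0.6964 -0.2812  0.0303] 0.0354
   0.58 [288.0, 182.0, 310.0, 200.0] [79. 80. 78.] 98 [ 0.5911 -0.2207  0.0301] 0.0356
scene coarse_sieve
   0.69 [210.0, 269.0, 241.0, 301.0] [82. 82. 80.] 188 [0.6067 0.1978 0.0299] 0.0479
scene lid
   0.56 [352.0, 190.0, 374.0, 207.0] [ 96. 101. 104.] 207 [ 0.415  -0.2608  0.0238] 0.0167
scene shaker_base
scene jar
   0.64 [218.0, 168.0, 248.0, 201.0] [89. 90. 86.] 77 [ 0.847  -0.1996  0.0831] 0.0548
scene label_roll
   0.85 [165.0, 241.0, 190.0, 266.0] [127. 127. 122.] 368 [0.7639 0.1361 0.0249] 0.0257
scene timer
   0.55 [219.0, 168.0, 250.0, 200.0] [87. 88. 85.] 70 [ 0.8086 -0.1799  0.0364] 0.063
```

>>> {"name": "apply_moves", "arguments": {
  "targets": [
    {"delta_pos": [0,0,0],"turn": [0,0,0.146],"hand": 1},
    {"delta_pos": [0,0,0],"turn": [0,0,0.146],"hand": 1},
    {"delta_pos": [0.03,-0.045,0],"turn": [0,0,0],"hand": 1},
    {"delta_pos": [0.03,-0.045,0],"turn": [0,0,0],"hand": 1},
    {"delta_pos": [0.03,-0.045,0],"turn": [0,0,0],"hand": 1}
  ],
  "grip_force": 40
}}

```text
time_s: 1.62
tool_pos: [0.2851, -0.5101, 0.2313]
tcp_rot: [[1.0, -0.0, 0.0], [-0.0, -1.0, -0.0], [0.0, 0.0, -1.0]]
wrist_force: [1.2, -0.3, 0.2]
finger_gap: 0.0857
finger_force: 0.0
```

>>> {"name": "apply_moves", "arguments": {
  "targets": [
    {"delta_pos": [0.03,-0.045,0],"turn": [0,0,0],"hand": 1},
    {"delta_pos": [0.03,-0.045,0],"turn": [0,0,0],"hand": 1},
    {"delta_pos": [0.03,-0.045,0],"turn": [0,0,0],"hand": 1},
    {"delta_pos": [0.03,-0.045,0],"turn": [0,0,0],"hand": 1},
    {"delta_pos": [0.02,-0.05,0],"turn": [0,0,0],"hand": 1}
  ]
}}

```text
time_s: 2.25
tool_pos: [0.4257, -0.28, 0.2315]
tcp_rot: [[1.0, 0.0, 0.001], [0.0, -1.0, -0.0], [0.001, 0.0, -1.0]]
wrist_force: [0.8, 0.0, 0.5]
finger_gap: 0.0854
finger_force: 0.0
```

>>> {"name": "apply_moves", "arguments": {
  "targets": [
    {"delta_pos": [0.02,-0.053,0],"turn": [0,0,0],"hand": 1},
    {"delta_pos": [0.02,-0.053,0],"turn": [0,0,0],"hand": 1},
    {"delta_pos": [0,-0.053,0],"turn": [0,0,0],"hand": 1},
    {"delta_pos": [0,-0.053,0],"turn": [0,0,0],"hand": 1},
    {"delta_pos": [0,-0.053,0],"turn": [0,0,0],"hand": 1}
  ]
}}

```text
time_s: 2.88
tool_pos: [0.4643, -0.0148, 0.2316]
tcp_rot: [[1.0, -0.0, 0.001], [-0.0, -1.0, 0.0], [0.001, -0.0, -1.0]]
wrist_force: [1.0, -0.5, 0.9]
finger_gap: 0.0853
finger_force: 0.0
```

```bash
python3 -c "
from bench import *
s=read_state();print(s['qpos'],s['tool_pos'])"
```

```text
[ -1.10302126  15.17127333  -3.66229033 112.74547809   1.21705655
  52.07118969 -95.39689371] [ 0.46430371 -0.01479584  0.23158861]
```

>>> {"name": "apply_moves", "arguments": {
  "targets": [
    {"delta_pos": [0,-0.053,0],"turn": [0,0,0],"hand": 1},
    {"delta_pos": [0,-0.053,0],"turn": [0,0,0],"hand": 1},
    {"delta_pos": [0,-0.053,0],"turn": [0,0,0],"hand": 1},
    {"delta_pos": [-0.004,-0.053,0],"turn": [0,0,0],"hand": 1},
    {"delta_pos": [-0.004,-0.053,0],"turn": [0,0,0],"hand": 1}
  ]
}}

```text
time_s: 3.5
tool_pos: [0.4562, 0.2502, 0.2315]
tcp_rot: [[1.0, -0.0, 0.001], [-0.0, -1.0, 0.0], [0.001, -0.0, -1.0]]
wrist_force: [0.3, -0.3, 0.5]
finger_gap: 0.0852
finger_force: 0.0
```

>>> {"name": "apply_moves", "arguments": {
  "targets": [
    {"delta_pos": [0,0,0.05],"turn": [0,0,0],"hand": 1},
    {"delta_pos": [0,0,0.05],"turn": [0,0,0],"hand": 1},
    {"delta_pos": [0,0,0],"turn": [0,0,0],"hand": 1},
    {"delta_pos": [0,0,0],"turn": [0,0,0],"hand": 1}
  ]
}}

```text
time_s: 4.0
tool_pos: [0.4572, 0.2489, 0.1328]
tcp_rot: [[1.0, -0.001, 0.001], [-0.001, -1.0, 0.001], [0.001, -0.001, -1.0]]
wrist_force: [0.1, 0.5, 1.0]
finger_gap: 0.0856
finger_force: 0.0
```

Run:
```python
from h import *
f=grab_frame('wrist');W=world(f);cv2.imwrite('pics/w1.png',f['image'][...,::-1])
print(read_state()['tool_pos'],*find(f,'pan',0,W))
m=(abs(W[...,2]-.034)<.005)&(np.hypot(W[...,0]-.4567,W[...,1]-.25)<.045)
print(m.sum(),circ(W[m]))
```

```text
[0.45752008 0.2490101  0.1332617 ] (0.77, [240.0, 174.0, 319.0, 251.0], array([83., 85., 88.]), 1242, array([0.4556, 0.2499, 0.0297]), np.float64(0.0351))
1321 [0.45566288 0.24995379 0.02972807]
```

View pics/w1.png

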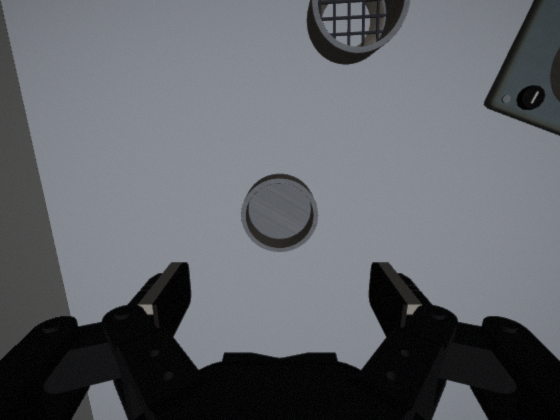

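The wrist view shows the pan centred between the fingers at (279,213), and the fit agrees with the top camera to about 1 mm. I'm descending to grasp.

>>> {"name": "apply_moves", "arguments": {
  "targets": [
    {"delta_pos": [-0.0015,-0.001,0.045],"turn": [0,0,0],"hand": 1},
    {"delta_pos": [0,0,0.045],"turn": [0,0,0],"hand": 1},
    {"delta_pos": [0,0,0.025],"turn": [0,0,0],"hand": 1},
    {"delta_pos": [0,0,0.014],"turn": [0,0,0],"hand": 1},
    {"delta_pos": [0,0,0],"turn": [0,0,0],"hand": 0.5}
  ]
}}

```text
time_s: 4.72
tool_pos: [0.4553, 0.2497, 0.0027]
tcp_rot: [[1.0, -0.0, 0.0], [-0.0, -1.0, 0.0], [0.0, -0.0, -1.0]]
wrist_force: [-0.6, 0.7, 0.6]
finger_gap: 0.0696
finger_force: 0.0
```

>>> {"name": "apply_moves", "arguments": {
  "targets": [
    {"delta_pos": [0,0,0],"turn": [0,0,0],"hand": 0.5},
    {"delta_pos": [0,0,0],"turn": [0,0,0],"hand": 0.5},
    {"delta_pos": [0,0,0],"turn": [0,0,0],"hand": 0.5},
    {"delta_pos": [0,0,0],"turn": [0,0,0],"hand": 0.5}
  ]
}}

```text
time_s: 5.22
tool_pos: [0.4557, 0.2499, 0.0036]
tcp_rot: [[1.0, -0.0, 0.002], [-0.0, -1.0, 0.001], [0.002, -0.001, -1.0]]
wrist_force: [-1.8, -0.0, 8.2]
finger_gap: 0.0636
finger_force: 44.8
```

Run:
```python
from h import *
f=grab_frame('wrist');cv2.imwrite('pics/w2.png',f['image'][...,::-1])
s=read_state();print(s['tool_pos'],s['finger_gap'],s['finger_force'],s['wrist_force'])
```

```text
[0.45567702 0.24991617 0.00356539] 0.06371565709897303 44.77807240560651 [-0.73682303 -0.66100825  8.07638204]
```

View pics/w2.png

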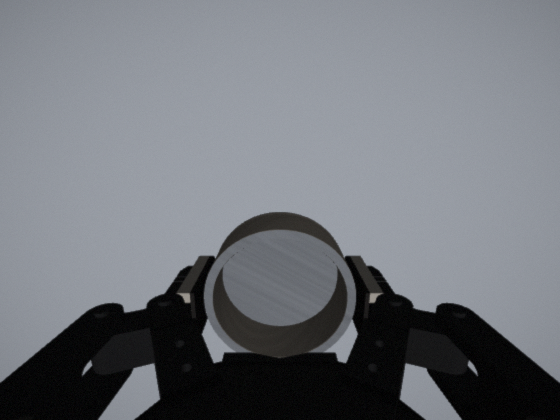

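Firm grip: gap 63.6 mm, both pads on the wall. I'm lifting it and carrying it to the base.

>>> {"name": "apply_moves", "arguments": {
  "targets": [
    {"delta_pos": [0,0,-0.03],"turn": [0,0,0],"hand": 0.5},
    {"delta_pos": [0,0,-0.04],"turn": [0,0,0],"hand": 0.5},
    {"delta_pos": [0,0,-0.03],"turn": [0,0,0],"hand": 0.5},
    {"delta_pos": [0.0193,0.0402,0],"turn": [0,0,0],"hand": 0.5},
    {"delta_pos": [0.0193,0.0402,0],"turn": [0,0,0],"hand": 0.5}
  ]
}}

```text
time_s: 5.9
tool_pos: [0.4942, 0.1686, 0.1035]
tcp_rot: [[1.0, 0.001, 0.002], [0.001, -1.0, 0.001], [0.002, -0.001, -1.0]]
wrist_force: [0.5, -0.4, -1.3]
finger_gap: 0.0635
finger_force: 45.0
```

>>> {"name": "apply_moves", "arguments": {
  "targets": [
    {"delta_pos": [0.0193,0.0402,0],"turn": [0,0,0],"hand": 0.5},
    {"delta_pos": [0.0193,0.0402,0],"turn": [0,0,0],"hand": 0.5},
    {"delta_pos": [0.0193,0.0402,0],"turn": [0,0,0],"hand": 0.5},
    {"delta_pos": [0.019,0.0402,0],"turn": [0,0,0],"hand": 0.5},
    {"delta_pos": [0,0,0],"turn": [0,0,0],"hand": 0.5}
  ]
}}

```text
time_s: 6.52
tool_pos: [0.5715, 0.0035, 0.1026]
tcp_rot: [[1.0, -0.007, 0.001], [-0.007, -1.0, -0.002], [0.001, 0.002, -1.0]]
wrist_force: [-1.0, 0.5, -2.8]
finger_gap: 0.0637
finger_force: 45.0
```

Run:
```python
from h import *
f=grab_frame('wrist');W=world(f);cv2.imwrite('pics/w3.png',f['image'][...,::-1])
s=read_state();print(s['tool_pos'],s['finger_gap'],s['finger_force'],s['wrist_force'])
f=grab_frame('scene');W2=world(f)
for w in(W,W2):
  P=w[(np.hypot(w[...,0]-.572,w[...,1]-.009)<.05)]
  R=P[abs(P[:,2]-.037)<.004]
  print(len(R),circ(R) if len(R)>20 else None)
  P=P[P[:,2]>.09];print(len(P),P[:,2].min(),np.percentile(P[:,2],[1,50,95]))
  Q=P[abs(P[:,2]-s['tool_pos'][2]-.031)<.005];print(len(Q),circ(Q),Q[:,2].mean())
```

```text
[0.5706368  0.00624778 0.10255711] 0.06318089663771916 44.968621004372835 [ 0.51209029  0.78383699 -1.87610089]
806 [0.57159383 0.00843787 0.02979892]
47765 0.1088041428347176 [0.11179996 0.16293135 0.20058899]
6219 [0.57242254 0.00441416 0.02997351] 0.13362042516148623
146 [0.57121608 0.00956275 0.03008277]
5344 0.10744654611594609 [0.11183796 0.34946495 0.53861116]
132 [0.58102792 0.01171531 0.0389162 ] 0.13294180822722515
```

View pics/w3.png

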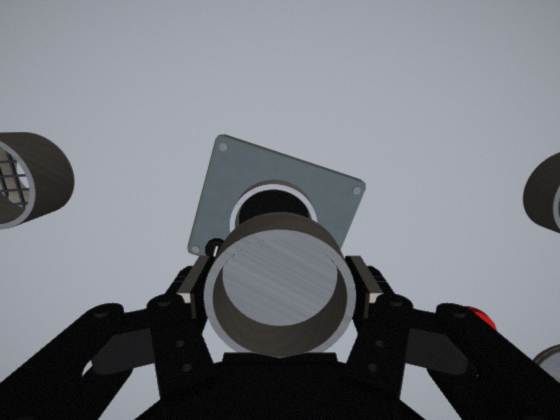

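The pan is held upright. The ring is in view at (275,210), measured at (.5716,.0084), which matches my target. I'm descending.

>>> {"name": "apply_moves", "arguments": {
  "targets": [
    {"delta_pos": [0,0,0],"turn": [0,0,0],"hand": 0.5},
    {"delta_pos": [0,0,0.03],"turn": [0,0,0],"hand": 0.5},
    {"delta_pos": [0,0,0.02],"turn": [0,0,0],"hand": 0.5},
    {"delta_pos": [0,0,0.012],"turn": [0,0,0],"hand": 0.5},
    {"delta_pos": [0,0,0],"turn": [0,0,0],"hand": 0.5}
  ]
}}

```text
time_s: 7.25
tool_pos: [0.5698, 0.009, 0.0398]
tcp_rot: [[1.0, 0.001, -0.001], [0.001, -1.0, 0.0], [-0.001, -0.0, -1.0]]
wrist_force: [-0.9, 0.7, -1.1]
finger_gap: 0.0637
finger_force: 45.0
```

>>> {"name": "apply_moves", "arguments": {
  "targets": [
    {"delta_pos": [0,0,0.005],"turn": [0,0,0],"hand": 0.5},
    {"delta_pos": [0,0,0.003],"turn": [0,0,0],"hand": 0.5},
    {"delta_pos": [0,0,0],"turn": [0,0,0],"hand": 0.5},
    {"delta_pos": [0,0,0],"turn": [0,0,0],"hand": 0.5}
  ]
}}

```text
time_s: 7.75
tool_pos: [0.5706, 0.0083, 0.0326]
tcp_rot: [[1.0, -0.0, 0.001], [-0.0, -1.0, 0.0], [0.001, -0.0, -1.0]]
wrist_force: [-0.7, 0.5, 2.4]
finger_gap: 0.0635
finger_force: 45.1
```

>>> {"name": "apply_moves", "arguments": {
  "targets": [
    {"delta_pos": [0,0,0.001],"turn": [0,0,0],"hand": 0.5},
    {"delta_pos": [0,0,0],"turn": [0,0,0],"hand": 1},
    {"delta_pos": [0,0,0],"turn": [0,0,0],"hand": 1},
    {"delta_pos": [0,0,0],"turn": [0,0,0],"hand": 1},
    {"delta_pos": [0,0,-0.03],"turn": [0,0,0],"hand": 1}
  ]
}}

```text
time_s: 8.38
tool_pos: [0.5688, 0.0082, 0.0598]
tcp_rot: [[1.0, 0.0, -0.004], [0.0, -1.0, -0.0], [-0.004, 0.0, -1.0]]
wrist_force: [0.5, -0.8, 0.3]
finger_gap: 0.0858
finger_force: 0.0
```

>>> {"name": "apply_moves", "arguments": {
  "targets": [
    {"delta_pos": [0,0,-0.04],"turn": [0,0,0],"hand": 1},
    {"delta_pos": [0,0,-0.05],"turn": [0,0,0],"hand": 1},
    {"delta_pos": [0.004,0.046,0],"turn": [0,0,0],"hand": 1},
    {"delta_pos": [0.004,0.046,0],"turn": [0,0,0],"hand": 1},
    {"delta_pos": [0.004,0.046,0],"turn": [0,0,0],"hand": 1}
  ]
}}

```text
time_s: 9.0
tool_pos: [0.5823, -0.1311, 0.1514]
tcp_rot: [[1.0, 0.0, 0.0], [0.0, -1.0, -0.0], [0.0, 0.0, -1.0]]
wrist_force: [1.7, 0.2, 0.1]
finger_gap: 0.0854
finger_force: 0.0
```

>>> {"name": "apply_moves", "arguments": {
  "targets": [
    {"delta_pos": [0.004,0.046,0],"turn": [0,0,0],"hand": 1},
    {"delta_pos": [0.004,0.046,0],"turn": [0,0,0],"hand": 1},
    {"delta_pos": [0,0,0],"turn": [0,0,0],"hand": 1},
    {"delta_pos": [0,0,0],"turn": [0,0,0],"hand": 1}
  ]
}}

```text
time_s: 9.5
tool_pos: [0.5901, -0.2212, 0.151]
tcp_rot: [[1.0, -0.0, -0.0], [-0.0, -1.0, 0.001], [-0.0, -0.001, -1.0]]
wrist_force: [0.0, 0.5, 0.5]
finger_gap: 0.0853
finger_force: 0.0
```

```bash
cat >> h.py <<'E'
def ring(W,x,y,z,r=.045,tol=.005):
    m=(abs(W[...,2]-z)<tol)&(np.hypot(W[...,0]-x,W[...,1]-y)<r)
    P=W[m]
    return (len(P),circ(P).round(4),P[:,2].mean().round(4)) if len(P)>15 else len(P)
E
python3 - <<'E'
from h import *
f=grab_frame('wrist');W=world(f)
print(read_state()['tool_pos'],'fine',ring(W,.591,-.2215,.0365))
for c in('top','scene'):
  f=grab_frame(c);W=world(f);print(c,ring(W,.5715,.0087,.063))
cv2.imwrite('pics/s4.png',cv2.resize(f['image'][180:300,200:360,::-1],None,fx=4,fy=4))
E
```

```text
[ 0.59030467 -0.22041557  0.15109676] fine (1143, array([ 0.5913, -0.2225,  0.0297]), np.float64(0.0371))
top (109, array([0.5712, 0.0097, 0.0299]), np.float64(0.0628))
scene (167, array([0.5704, 0.0102, 0.0299]), np.float64(0.0622))
```

View pics/s4.png

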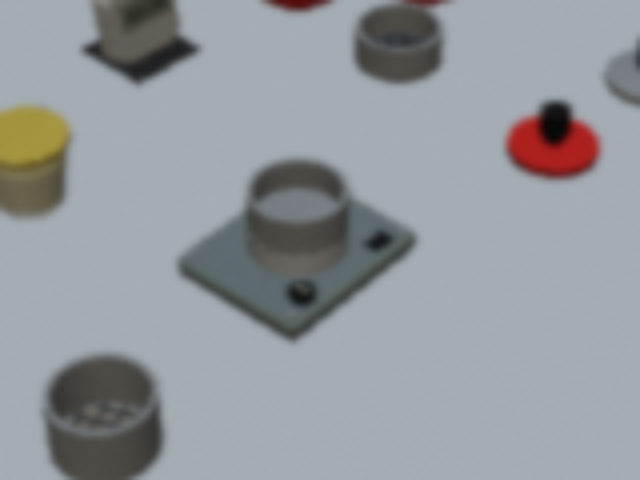

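The pan sits squarely on the ring: rim z about 62.5 mm against the expected 64, with the usual −1.3 mm bias. Now the fine sieve.

>>> {"name": "apply_moves", "arguments": {
  "targets": [
    {"delta_pos": [0.001,0.001,0.05],"turn": [0,0,0],"hand": 1},
    {"delta_pos": [0,0,0.05],"turn": [0,0,0],"hand": 1},
    {"delta_pos": [0,0,0.03],"turn": [0,0,0],"hand": 1},
    {"delta_pos": [0,0,0.0155],"turn": [0,0,0],"hand": 1},
    {"delta_pos": [0,0,0],"turn": [0,0,0],"hand": 1}
  ]
}}

```text
time_s: 10.28
tool_pos: [0.5912, -0.222, 0.0054]
tcp_rot: [[1.0, 0.001, -0.001], [0.001, -1.0, 0.001], [-0.001, -0.001, -1.0]]
wrist_force: [-0.3, -0.7, 0.5]
finger_gap: 0.0854
finger_force: 0.0
```

>>> {"name": "apply_moves", "arguments": {
  "targets": [
    {"delta_pos": [0,0,0],"turn": [0,0,0],"hand": 0.5},
    {"delta_pos": [0,0,0],"turn": [0,0,0],"hand": 0.5},
    {"delta_pos": [0,0,0],"turn": [0,0,0],"hand": 0.5},
    {"delta_pos": [0,0,0],"turn": [0,0,0],"hand": 0.5},
    {"delta_pos": [0,0,0],"turn": [0,0,0],"hand": 0.5}
  ]
}}

```text
time_s: 10.9
tool_pos: [0.5923, -0.2229, 0.0078]
tcp_rot: [[1.0, -0.0, 0.003], [-0.0, -1.0, -0.001], [0.003, 0.001, -1.0]]
wrist_force: [-2.0, 0.0, 6.1]
finger_gap: 0.0631
finger_force: 43.4
```

>>> {"name": "apply_moves", "arguments": {
  "targets": [
    {"delta_pos": [0,0,-0.03],"turn": [0,0,0],"hand": 0.5},
    {"delta_pos": [0,0,-0.04],"turn": [0,0,0],"hand": 0.5},
    {"delta_pos": [0,0,-0.04],"turn": [0,0,0],"hand": 0.5},
    {"delta_pos": [0,0,-0.02],"turn": [0,0,0],"hand": 0.5},
    {"delta_pos": [-0.004,-0.0462,0],"turn": [0,0,0],"hand": 0.5}
  ]
}}

```text
time_s: 11.52
tool_pos: [0.5885, -0.1808, 0.139]
tcp_rot: [[1.0, -0.007, 0.006], [-0.007, -1.0, -0.004], [0.006, 0.004, -1.0]]
wrist_force: [2.0, 1.8, -0.7]
finger_gap: 0.0634
finger_force: 44.4
```

>>> {"name": "apply_moves", "arguments": {
  "targets": [
    {"delta_pos": [-0.004,-0.0462,0],"turn": [0,0,0],"hand": 0.5},
    {"delta_pos": [-0.004,-0.0462,0],"turn": [0,0,0],"hand": 0.5},
    {"delta_pos": [-0.004,-0.0462,0],"turn": [0,0,0],"hand": 0.5},
    {"delta_pos": [-0.004,-0.0462,0],"turn": [0,0,0],"hand": 0.5},
    {"delta_pos": [0,0,0],"turn": [0,0,0],"hand": 0.5}
  ]
}}

```text
time_s: 12.15
tool_pos: [0.5714, 0.0133, 0.1372]
tcp_rot: [[1.0, 0.006, 0.002], [0.006, -1.0, 0.002], [0.002, -0.002, -1.0]]
wrist_force: [0.1, -0.5, -0.9]
finger_gap: 0.0635
finger_force: 44.4
```

>>> {"name": "apply_moves", "arguments": {
  "targets": [
    {"delta_pos": [0,0,0],"turn": [0,0,0],"hand": 0.5},
    {"delta_pos": [0,0,0],"turn": [0,0,0],"hand": 0.5}
  ]
}}

```text
time_s: 12.4
tool_pos: [0.5715, 0.0067, 0.1362]
tcp_rot: [[1.0, -0.002, 0.001], [-0.002, -1.0, -0.001], [0.001, 0.001, -1.0]]
wrist_force: [-0.5, -0.2, -0.2]
finger_gap: 0.0634
finger_force: 44.4
```

Run:
```python
from h import *
s=read_state();z=s['tool_pos'][2];print(s['tool_pos'],s['finger_gap'],s['wrist_force'])
f=grab_frame('wrist');W=world(f)
print('held',ring(W,.571,.009,z+.031),'pan',ring(W,.571,.009,.064))
```

```text
[0.57152099 0.00671599 0.13619751] 0.06336000811045207 [-0.47400662 -0.16321353 -0.1913258 ]
held (5460, array([0.5713, 0.0076, 0.0301]), np.float64(0.166)) pan (851, array([0.5707, 0.0091, 0.0298]), np.float64(0.0643))
```

>>> {"name": "apply_moves", "arguments": {
  "targets": [
    {"delta_pos": [0,0,0.035],"turn": [0,0,0],"hand": 0.5},
    {"delta_pos": [0,0,0.022],"turn": [0,0,0],"hand": 0.5},
    {"delta_pos": [0,0,0.01],"turn": [0,0,0],"hand": 0.5},
    {"delta_pos": [0,0,0],"turn": [0,0,0],"hand": 0.5},
    {"delta_pos": [0,0,0.004],"turn": [0,0,0],"hand": 0.5}
  ]
}}

```text
time_s: 13.08
tool_pos: [0.5721, 0.0081, 0.0657]
tcp_rot: [[1.0, -0.001, 0.002], [-0.001, -1.0, 0.0], [0.002, -0.0, -1.0]]
wrist_force: [0.9, -0.6, -0.9]
finger_gap: 0.0635
finger_force: 44.4
```

>>> {"name": "apply_moves", "arguments": {
  "targets": [
    {"delta_pos": [0,0,0.002],"turn": [0,0,0],"hand": 0.5},
    {"delta_pos": [0,0,0.002],"turn": [0,0,0],"hand": 0.5},
    {"delta_pos": [0,0,0],"turn": [0,0,0],"hand": 0.5}
  ]
}}

```text
time_s: 13.45
tool_pos: [0.5717, 0.0082, 0.0626]
tcp_rot: [[1.0, -0.0, 0.002], [-0.0, -1.0, -0.0], [0.002, 0.0, -1.0]]
wrist_force: [-5.2, -0.7, 17.2]
finger_gap: 0.0637
finger_force: 45.9
```

>>> {"name": "apply_moves", "arguments": {
  "targets": [
    {"delta_pos": [0,0,0],"turn": [0,0,0],"hand": 1},
    {"delta_pos": [0,0,0],"turn": [0,0,0],"hand": 1},
    {"delta_pos": [0,0,0],"turn": [0,0,0],"hand": 1},
    {"delta_pos": [0,0,-0.03],"turn": [0,0,0],"hand": 1},
    {"delta_pos": [0,0,-0.05],"turn": [0,0,0],"hand": 1}
  ]
}}

```text
time_s: 14.08
tool_pos: [0.5702, 0.0082, 0.1401]
tcp_rot: [[1.0, -0.0, -0.004], [-0.0, -1.0, -0.0], [-0.004, 0.0, -1.0]]
wrist_force: [1.0, -0.4, -0.4]
finger_gap: 0.085
finger_force: 0.0
```

>>> {"name": "apply_moves", "arguments": {
  "targets": [
    {"delta_pos": [0,0,-0.03],"turn": [0,0,0],"hand": 1},
    {"delta_pos": [0.009,-0.047,0],"turn": [0,0,0],"hand": 1},
    {"delta_pos": [0.009,-0.047,0],"turn": [0,0,0],"hand": 1},
    {"delta_pos": [0.009,-0.047,0],"turn": [0,0,0],"hand": 1},
    {"delta_pos": [0.009,-0.047,0],"turn": [0,0,0],"hand": 1}
  ]
}}

```text
time_s: 14.7
tool_pos: [0.6075, 0.1977, 0.1707]
tcp_rot: [[1.0, -0.0, -0.0], [-0.0, -1.0, -0.0], [-0.0, 0.0, -1.0]]
wrist_force: [0.7, 0.8, 0.1]
finger_gap: 0.0854
finger_force: 0.0
```

>>> {"name": "apply_moves", "arguments": {
  "targets": [
    {"delta_pos": [0,0,0],"turn": [0,0,0],"hand": 1},
    {"delta_pos": [0,0,0],"turn": [0,0,0],"hand": 1},
    {"delta_pos": [0,0,0],"turn": [0,0,0],"hand": 1}
  ]
}}

```text
time_s: 15.08
tool_pos: [0.6075, 0.1945, 0.1707]
tcp_rot: [[1.0, -0.002, -0.0], [-0.002, -1.0, -0.001], [-0.0, 0.001, -1.0]]
wrist_force: [-0.2, -0.2, 0.4]
finger_gap: 0.0855
finger_force: 0.0
```

Run:
```python
from h import *
f=grab_frame('wrist');W=world(f)
print(read_state()['tool_pos'],'coarse',ring(W,.607,.1974,.049))
for c in('top','scene'):
  f=grab_frame(c);W=world(f);print(c,ring(W,.5715,.0087,.091))
cv2.imwrite('pics/s5.png',cv2.resize(f['image'][180:300,200:360,::-1],None,fx=4,fy=4))
```

```text
[0.60750868 0.19460579 0.17083751] coarse (1070, array([0.6072, 0.1969, 0.0297]), np.float64(0.0492))
top (120, array([0.5714, 0.0095, 0.0298]), np.float64(0.0906))
scene (168, array([0.5705, 0.0101, 0.0301]), np.float64(0.0903))
```

View pics/s5.png

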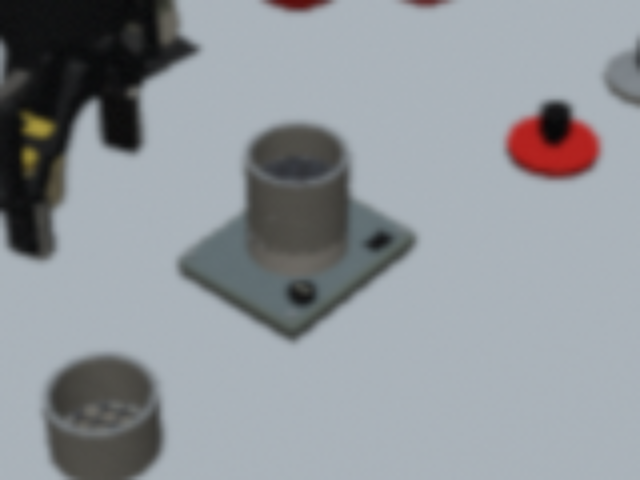

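The fine sieve is seated (rim 90.5 mm against 92 nominal, same bias), centred and level. Now the coarse sieve.

>>> {"name": "apply_moves", "arguments": {
  "targets": [
    {"delta_pos": [0,-0.0005,0.05],"turn": [0,0,0],"hand": 1},
    {"delta_pos": [0,0,0.05],"turn": [0,0,0],"hand": 1},
    {"delta_pos": [0,0,0.036],"turn": [0,0,0],"hand": 1},
    {"delta_pos": [0,0,0.02],"turn": [0,0,0],"hand": 1},
    {"delta_pos": [0,0,0],"turn": [0,0,0],"hand": 1}
  ]
}}

```text
time_s: 15.85
tool_pos: [0.6064, 0.1959, 0.0134]
tcp_rot: [[1.0, -0.001, -0.003], [-0.001, -1.0, -0.001], [-0.003, 0.001, -1.0]]
wrist_force: [-0.2, -0.4, -0.3]
finger_gap: 0.0853
finger_force: 0.0
```

>>> {"name": "apply_moves", "arguments": {
  "targets": [
    {"delta_pos": [0,0,0],"turn": [0,0,0],"hand": 0.5},
    {"delta_pos": [0,0,0],"turn": [0,0,0],"hand": 0.5},
    {"delta_pos": [0,0,0],"turn": [0,0,0],"hand": 0.5},
    {"delta_pos": [0,0,0],"turn": [0,0,0],"hand": 0.5},
    {"delta_pos": [0,0,0],"turn": [0,0,0],"hand": 0.5}
  ]
}}

```text
time_s: 16.48
tool_pos: [0.6083, 0.1968, 0.0165]
tcp_rot: [[1.0, -0.001, 0.002], [-0.001, -1.0, 0.001], [0.002, -0.001, -1.0]]
wrist_force: [-0.6, -1.1, 7.0]
finger_gap: 0.0641
finger_force: 44.8
```

>>> {"name": "apply_moves", "arguments": {
  "targets": [
    {"delta_pos": [0,0,-0.03],"turn": [0,0,0],"hand": 0.5},
    {"delta_pos": [0,0,-0.04],"turn": [0,0,0],"hand": 0.5},
    {"delta_pos": [0,0,-0.04],"turn": [0,0,0],"hand": 0.5},
    {"delta_pos": [0,0,-0.03],"turn": [0,0,0],"hand": 0.5},
    {"delta_pos": [0,0,0],"turn": [0,0,0],"hand": 0.5}
  ]
}}

```text
time_s: 17.1
tool_pos: [0.6088, 0.1973, 0.158]
tcp_rot: [[1.0, -0.0, 0.005], [-0.0, -1.0, 0.002], [0.005, -0.002, -1.0]]
wrist_force: [0.1, -0.6, -1.9]
finger_gap: 0.0638
finger_force: 45.0
```

>>> {"name": "apply_moves", "arguments": {
  "targets": [
    {"delta_pos": [-0.0091,0.047,0],"turn": [0,0,0],"hand": 0.5},
    {"delta_pos": [-0.0091,0.047,0],"turn": [0,0,0],"hand": 0.5},
    {"delta_pos": [-0.0091,0.047,0],"turn": [0,0,0],"hand": 0.5},
    {"delta_pos": [-0.0091,0.047,0],"turn": [0,0,0],"hand": 0.5},
    {"delta_pos": [0,0,0],"turn": [0,0,0],"hand": 0.5}
  ]
}}

```text
time_s: 17.73
tool_pos: [0.5695, 0.0034, 0.154]
tcp_rot: [[1.0, -0.007, -0.002], [-0.007, -1.0, -0.003], [-0.002, 0.003, -1.0]]
wrist_force: [0.1, 1.1, -1.1]
finger_gap: 0.0635
finger_force: 45.1
```

>>> {"name": "apply_moves", "arguments": {
  "targets": [
    {"delta_pos": [0,0,0],"turn": [0,0,0],"hand": 0.5},
    {"delta_pos": [0,0,0],"turn": [0,0,0],"hand": 0.5},
    {"delta_pos": [0,0,0],"turn": [0,0,0],"hand": 0.5}
  ]
}}

```text
time_s: 18.1
tool_pos: [0.571, 0.01, 0.1546]
tcp_rot: [[1.0, 0.002, -0.0], [0.002, -1.0, 0.0], [-0.0, -0.0, -1.0]]
wrist_force: [0.7, 0.3, -1.3]
finger_gap: 0.0636
finger_force: 45.1
```

Run:
```python
from h import *
s=read_state();z=s['tool_pos'][2];print(s['tool_pos'],s['finger_gap'],s['wrist_force'])
f=grab_frame('wrist');W=world(f)
print('held',ring(W,.571,.009,z+.033),'fine',ring(W,.571,.009,.092))
```

```text
[0.57098646 0.00998341 0.1546136 ] 0.06360495486127217 [ 0.70533988  0.32312668 -1.31573814]
held (5672, array([0.5709, 0.0107, 0.03  ]), np.float64(0.1871)) fine (1096, array([0.5711, 0.0091, 0.0296]), np.float64(0.092))
```

Aligned; z goes from 0.1546 to about 0.0985.

>>> {"name": "apply_moves", "arguments": {
  "targets": [
    {"delta_pos": [0,0.0005,0.025],"turn": [0,0,0],"hand": 0.5},
    {"delta_pos": [0,0,0.017],"turn": [0,0,0],"hand": 0.5},
    {"delta_pos": [0,0,0.008],"turn": [0,0,0],"hand": 0.5},
    {"delta_pos": [0,0,0],"turn": [0,0,0],"hand": 0.5},
    {"delta_pos": [0,0,0.003],"turn": [0,0,0],"hand": 0.5}
  ]
}}

```text
time_s: 18.77
tool_pos: [0.5715, 0.0084, 0.1025]
tcp_rot: [[1.0, -0.0, 0.001], [-0.0, -1.0, 0.0], [0.001, -0.0, -1.0]]
wrist_force: [0.3, -0.8, -1.9]
finger_gap: 0.0638
finger_force: 45.1
```

>>> {"name": "apply_moves", "arguments": {
  "targets": [
    {"delta_pos": [0,0,0.002],"turn": [0,0,0],"hand": 0.5},
    {"delta_pos": [0,0,0.002],"turn": [0,0,0],"hand": 0.5},
    {"delta_pos": [0,0,0],"turn": [0,0,0],"hand": 0.5}
  ]
}}

```text
time_s: 19.15
tool_pos: [0.5713, 0.0083, 0.0994]
tcp_rot: [[1.0, -0.0, 0.002], [-0.0, -1.0, -0.0], [0.002, 0.0, -1.0]]
wrist_force: [-4.2, -0.3, 13.2]
finger_gap: 0.0637
finger_force: 46.3
```

>>> {"name": "apply_moves", "arguments": {
  "targets": [
    {"delta_pos": [0,0,0],"turn": [0,0,0],"hand": 1},
    {"delta_pos": [0,0,0],"turn": [0,0,0],"hand": 1},
    {"delta_pos": [0,0,0],"turn": [0,0,0],"hand": 1},
    {"delta_pos": [0,0,-0.03],"turn": [0,0,0],"hand": 1},
    {"delta_pos": [0,0,-0.05],"turn": [0,0,0],"hand": 1}
  ]
}}

```text
time_s: 19.77
tool_pos: [0.5698, 0.0082, 0.1772]
tcp_rot: [[1.0, -0.0, -0.004], [-0.0, -1.0, -0.0], [-0.004, 0.0, -1.0]]
wrist_force: [1.1, -0.1, 0.4]
finger_gap: 0.0854
finger_force: 0.0
```

>>> {"name": "apply_moves", "arguments": {
  "targets": [
    {"delta_pos": [0,0,-0.03],"turn": [0,0,0],"hand": 1},
    {"delta_pos": [-0.026,0.045,0],"turn": [0,0,0],"hand": 1},
    {"delta_pos": [-0.026,0.045,0],"turn": [0,0,0],"hand": 1},
    {"delta_pos": [-0.026,0.045,0],"turn": [0,0,0],"hand": 1},
    {"delta_pos": [-0.026,0.045,0],"turn": [0,0,0],"hand": 1}
  ]
}}

```text
time_s: 20.4
tool_pos: [0.4659, -0.1731, 0.2078]
tcp_rot: [[1.0, -0.0, 0.0], [-0.0, -1.0, -0.0], [0.0, 0.0, -1.0]]
wrist_force: [0.6, -0.7, -0.5]
finger_gap: 0.0851
finger_force: 0.0
```

>>> {"name": "apply_moves", "arguments": {
  "targets": [
    {"delta_pos": [-0.026,0.045,0],"turn": [0,0,0],"hand": 1},
    {"delta_pos": [-0.026,0.045,0],"turn": [0,0,0],"hand": 1},
    {"delta_pos": [0,0,0.05],"turn": [0,0,0],"hand": 0.6},
    {"delta_pos": [0,0,0.03],"turn": [0,0,0],"hand": 0.6},
    {"delta_pos": [0,0,0],"turn": [0,0,0],"hand": 0.6}
  ]
}}

```text
time_s: 21.02
tool_pos: [0.4136, -0.2611, 0.1262]
tcp_rot: [[1.0, -0.0, -0.004], [-0.0, -1.0, 0.002], [-0.004, -0.002, -1.0]]
wrist_force: [-0.5, -0.0, 1.1]
finger_gap: 0.0514
finger_force: 0.0
```

>>> {"name": "apply_moves", "arguments": {
  "targets": [
    {"delta_pos": [0,0,0],"turn": [0,0,0],"hand": 0.6},
    {"delta_pos": [0,0,0],"turn": [0,0,0],"hand": 0.6}
  ]
}}

```text
time_s: 21.28
tool_pos: [0.4157, -0.262, 0.1291]
tcp_rot: [[1.0, 0.0, 0.002], [0.0, -1.0, -0.001], [0.002, 0.001, -1.0]]
wrist_force: [-0.1, -0.0, -0.2]
finger_gap: 0.0513
finger_force: 0.0
```

Run:
```python
from h import *
f=grab_frame('wrist');W=world(f);cv2.imwrite('pics/w6.png',f['image'][...,::-1])
s=read_state();print(s['tool_pos'],s['finger_gap'])
m=(abs(W[...,2]-.044)<.004)&(np.hypot(W[...,0]-.415,W[...,1]+.261)<.03)
P=W[m];print(len(P),'knob',cv2.minEnclosingCircle(P[:,:2].astype('f4')),P.mean(0))
m=(abs(W[...,2]-.017)<.004)&(np.hypot(W[...,0]-.415,W[...,1]+.261)<.045)
P=W[m];print(len(P),'disc',cv2.minEnclosingCircle(P[:,:2].astype('f4')),P.mean(0))
for c in('top','scene'):
  f=grab_frame(c);W=world(f);print(c,ring(W,.5715,.0087,.131))
cv2.imwrite('pics/s6.png',cv2.resize(f['image'][160:280,200:360,::-1],None,fx=4,fy=4))
```

```text
[ 0.4155918  -0.26194846  0.12897727] 0.05140822362375934
604 knob ((0.4140498638153076, -0.26270371675491333), 0.011367660015821457) [ 0.41479322 -0.26284139  0.04456746]
3284 disc ((0.4141116142272949, -0.2630392909049988), 0.03208017349243164) [ 0.41691778 -0.2628565   0.01771476]
top (131, array([0.571 , 0.0095, 0.03  ]), np.float64(0.1303))
scene (180, array([0.5703, 0.0105, 0.03  ]), np.float64(0.1302))
```

View pics/w6.png

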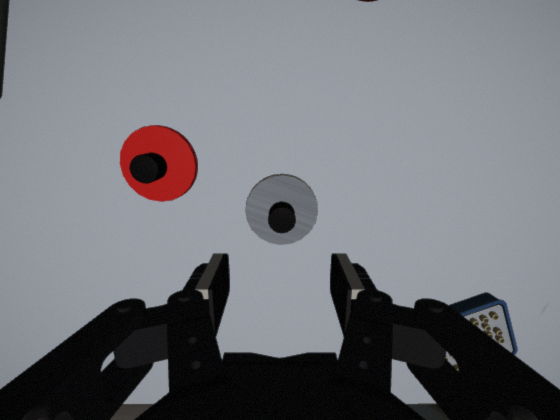

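View pics/s6.png

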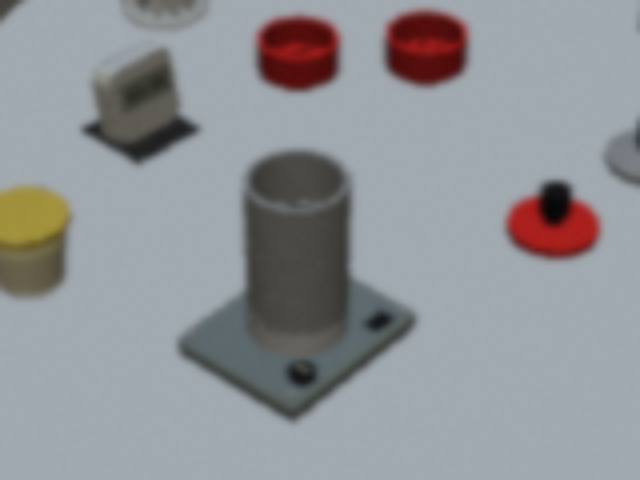

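The lid is centred between the fingers at (281,209), with its knob at (.4142,−.2628), and the grey one is clearly apart from the red one. The coarse sieve is seated (130.3 mm against 132). Now grasping the lid's knob.

>>> {"name": "apply_moves", "arguments": {
  "targets": [
    {"delta_pos": [-0.0012,0.001,0.04],"turn": [0,0,0],"hand": 0.6},
    {"delta_pos": [0,0,0.04],"turn": [0,0,0],"hand": 0.6},
    {"delta_pos": [0,0,0.018],"turn": [0,0,0],"hand": 0.6},
    {"delta_pos": [0,0,0.01],"turn": [0,0,0],"hand": 0.6},
    {"delta_pos": [0,0,0],"turn": [0,0,0],"hand": 0.6}
  ]
}}

```text
time_s: 22.05
tool_pos: [0.4137, -0.2627, 0.0198]
tcp_rot: [[1.0, -0.0, -0.0], [-0.0, -1.0, 0.0], [-0.0, -0.0, -1.0]]
wrist_force: [1.0, -0.1, 0.6]
finger_gap: 0.0513
finger_force: 0.0
```

>>> {"name": "apply_moves", "arguments": {
  "targets": [
    {"delta_pos": [0,0,0],"turn": [0,0,0],"hand": 0.1},
    {"delta_pos": [0,0,0],"turn": [0,0,0],"hand": 0.1},
    {"delta_pos": [0,0,0],"turn": [0,0,0],"hand": 0.1},
    {"delta_pos": [0,0,0],"turn": [0,0,0],"hand": 0.1},
    {"delta_pos": [0,0,0],"turn": [0,0,0],"hand": 0.1}
  ]
}}

```text
time_s: 22.68
tool_pos: [0.4142, -0.263, 0.0206]
tcp_rot: [[1.0, -0.0, 0.001], [-0.0, -1.0, -0.001], [0.001, 0.001, -1.0]]
wrist_force: [-0.4, -0.7, 7.0]
finger_gap: 0.0204
finger_force: 39.1
```

>>> {"name": "apply_moves", "arguments": {
  "targets": [
    {"delta_pos": [0,0,-0.03],"turn": [0,0,0],"hand": 0.1},
    {"delta_pos": [0,0,-0.04],"turn": [0,0,0],"hand": 0.1},
    {"delta_pos": [0,0,-0.05],"turn": [0,0,0],"hand": 0.1},
    {"delta_pos": [0,0,-0.04],"turn": [0,0,0],"hand": 0.1},
    {"delta_pos": [0,0,-0.01],"turn": [0,0,0],"hand": 0.1}
  ]
}}

```text
time_s: 23.3
tool_pos: [0.4146, -0.2633, 0.1925]
tcp_rot: [[1.0, -0.0, 0.004], [-0.0, -1.0, -0.002], [0.004, 0.002, -1.0]]
wrist_force: [-0.3, -0.2, -1.0]
finger_gap: 0.0202
finger_force: 39.6
```

>>> {"name": "apply_moves", "arguments": {
  "targets": [
    {"delta_pos": [0.0224,-0.0389,0],"turn": [0,0,0],"hand": 0.1},
    {"delta_pos": [0.0224,-0.0389,0],"turn": [0,0,0],"hand": 0.1},
    {"delta_pos": [0.0224,-0.0389,0],"turn": [0,0,0],"hand": 0.1},
    {"delta_pos": [0.0224,-0.0389,0],"turn": [0,0,0],"hand": 0.1},
    {"delta_pos": [0.0224,-0.0389,0],"turn": [0,0,0],"hand": 0.1}
  ]
}}

```text
time_s: 23.92
tool_pos: [0.5258, -0.067, 0.189]
tcp_rot: [[1.0, -0.0, -0.001], [-0.0, -1.0, -0.0], [-0.001, 0.0, -1.0]]
wrist_force: [0.5, -0.6, -0.5]
finger_gap: 0.0202
finger_force: 39.6
```

>>> {"name": "apply_moves", "arguments": {
  "targets": [
    {"delta_pos": [0.0224,-0.0389,0],"turn": [0,0,0],"hand": 0.1},
    {"delta_pos": [0.0224,-0.0389,0],"turn": [0,0,0],"hand": 0.1},
    {"delta_pos": [0,0,0],"turn": [0,0,0],"hand": 0.1},
    {"delta_pos": [0,0,0],"turn": [0,0,0],"hand": 0.1},
    {"delta_pos": [0,0,0],"turn": [0,0,0],"hand": 0.1}
  ]
}}

```text
time_s: 24.55
tool_pos: [0.5699, 0.0082, 0.1894]
tcp_rot: [[1.0, -0.002, -0.001], [-0.002, -1.0, -0.001], [-0.001, 0.001, -1.0]]
wrist_force: [-0.3, -0.2, -0.7]
finger_gap: 0.0206
finger_force: 39.6
```

Run:
```python
from h import *
s=read_state();z=s['tool_pos'][2];print(s['tool_pos'],s['finger_gap'],s['wrist_force'])
f=grab_frame('wrist');W=world(f);cv2.imwrite('pics/w7.png',f['image'][...,::-1])
m=(abs(W[...,2]-z+.0035)<.006)&(np.hypot(W[...,0]-.571,W[...,1]-.009)<.04)
P=W[m];print(len(P),'disc',cv2.minEnclosingCircle(P[:,:2].astype('f4')),P[:,2].mean())
if len(P)>50: print('plane',np.linalg.lstsq(np.c_[P[:,:2]-P[:,:2].mean(0),np.ones(len(P))],P[:,2],rcond=None)[0])
print('coarse',ring(W,.571,.009,.132))
```

```text
[0.56986221 0.00817311 0.18944934] 0.02058949398616272 [-0.25317432 -0.19763266 -0.66854564]
5405 disc ((0.5698939561843872, 0.008575934916734695), 0.032184530049562454) 0.1862455507166647
plane [-0.02060223 -0.0067992   0.18624555]
coarse (734, array([0.5702, 0.009 , 0.0301]), np.float64(0.1323))
```

View pics/w7.png

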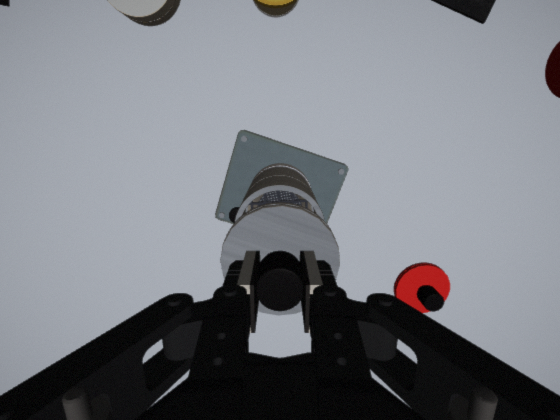

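The lid is level to about 1°, centred within 0.5 mm over the coarse rim, and needs about 46 mm down.

>>> {"name": "apply_moves", "arguments": {
  "targets": [
    {"delta_pos": [0.0005,0,0.02],"turn": [0,0,0],"hand": 0.1},
    {"delta_pos": [0,0,0.015],"turn": [0,0,0],"hand": 0.1},
    {"delta_pos": [0,0,0.006],"turn": [0,0,0],"hand": 0.1},
    {"delta_pos": [0,0,0],"turn": [0,0,0],"hand": 0.1},
    {"delta_pos": [0,0,0.003],"turn": [0,0,0],"hand": 0.1}
  ]
}}

```text
time_s: 25.22
tool_pos: [0.5715, 0.0096, 0.1464]
tcp_rot: [[1.0, -0.0, 0.001], [-0.0, -1.0, 0.0], [0.001, -0.0, -1.0]]
wrist_force: [0.0, 1.0, -0.9]
finger_gap: 0.0203
finger_force: 39.6
```

>>> {"name": "apply_moves", "arguments": {
  "targets": [
    {"delta_pos": [0,0,0.002],"turn": [0,0,0],"hand": 0.1},
    {"delta_pos": [0,0,0.002],"turn": [0,0,0],"hand": 0.1},
    {"delta_pos": [0,0,0],"turn": [0,0,0],"hand": 0.1}
  ]
}}

```text
time_s: 25.6
tool_pos: [0.5717, 0.0097, 0.1436]
tcp_rot: [[1.0, -0.0, 0.002], [-0.0, -1.0, 0.0], [0.002, -0.0, -1.0]]
wrist_force: [-3.4, -0.7, 15.1]
finger_gap: 0.0205
finger_force: 41.1
```

Contact is exactly at the expected height. Releasing and backing off.

>>> {"name": "apply_moves", "arguments": {
  "targets": [
    {"delta_pos": [0,0,0],"turn": [0,0,0],"hand": 0.6},
    {"delta_pos": [0,0,0],"turn": [0,0,0],"hand": 0.6},
    {"delta_pos": [0,0,0],"turn": [0,0,0],"hand": 0.6},
    {"delta_pos": [0,0,-0.03],"turn": [0,0,0],"hand": 0.6},
    {"delta_pos": [0,0,-0.04],"turn": [0,0,0],"hand": 0.6}
  ]
}}

```text
time_s: 26.22
tool_pos: [0.5703, 0.0095, 0.2116]
tcp_rot: [[1.0, -0.0, -0.003], [-0.0, -1.0, -0.0], [-0.003, 0.0, -1.0]]
wrist_force: [0.2, -0.8, 0.3]
finger_gap: 0.0511
finger_force: 0.0
```

>>> {"name": "apply_moves", "arguments": {
  "targets": [
    {"delta_pos": [0,0,-0.04],"turn": [0,0,0],"hand": 0.6},
    {"delta_pos": [-0.01,0.05,0],"turn": [0,0,0],"hand": 0.6},
    {"delta_pos": [-0.01,0.05,0],"turn": [0,0,0],"hand": 0.6},
    {"delta_pos": [-0.01,0.05,0],"turn": [0,0,0],"hand": 0.6},
    {"delta_pos": [-0.01,0.03,0],"turn": [0,0,0],"hand": 0.6}
  ]
}}

```text
time_s: 26.85
tool_pos: [0.5301, -0.1734, 0.2516]
tcp_rot: [[1.0, -0.003, -0.0], [-0.003, -1.0, -0.001], [-0.0, 0.001, -1.0]]
wrist_force: [0.4, 0.9, -1.0]
finger_gap: 0.0513
finger_force: 0.0
```

>>> {"name": "apply_moves", "arguments": {
  "targets": [
    {"delta_pos": [0,0,0],"turn": [0,0,0],"hand": 0.6},
    {"delta_pos": [0,0,0],"turn": [0,0,0],"hand": 0.6},
    {"delta_pos": [0,0,0],"turn": [0,0,0],"hand": 0.6}
  ]
}}

```text
time_s: 27.22
tool_pos: [0.5315, -0.169, 0.2518]
tcp_rot: [[1.0, 0.002, 0.0], [0.002, -1.0, 0.001], [0.0, -0.001, -1.0]]
wrist_force: [-0.4, 0.4, -0.3]
finger_gap: 0.0516
finger_force: 0.0
```

Run:
```python
from h import *
for c in('top','scene'):
  f=grab_frame(c);W=world(f)
  m=(abs(W[...,2]-.140)<.005)&(np.hypot(W[...,0]-.571,W[...,1]-.009)<.04)
  P=W[m];print(c,len(P),cv2.minEnclosingCircle(P[:,:2].astype('f4')),P[:,2].mean(),'plane',np.linalg.lstsq(np.c_[P[:,:2]-P[:,:2].mean(0),np.ones(len(P))],P[:,2],rcond=None)[0])
cv2.imwrite('pics/s8.png',cv2.resize(f['image'][140:275,190:370,::-1],None,fx=4,fy=4))
```

```text
top 411 ((0.5725086331367493, 0.009902621619403362), 0.03278646990656853) 0.13870202267160012 plane [-0.00612906  0.00986062  0.13870202]
scene 304 ((0.5705626010894775, 0.010699162259697914), 0.03305310383439064) 0.1395280201873029 plane [ 0.00492495 -0.01602503  0.13952802]
```

View pics/s8.png

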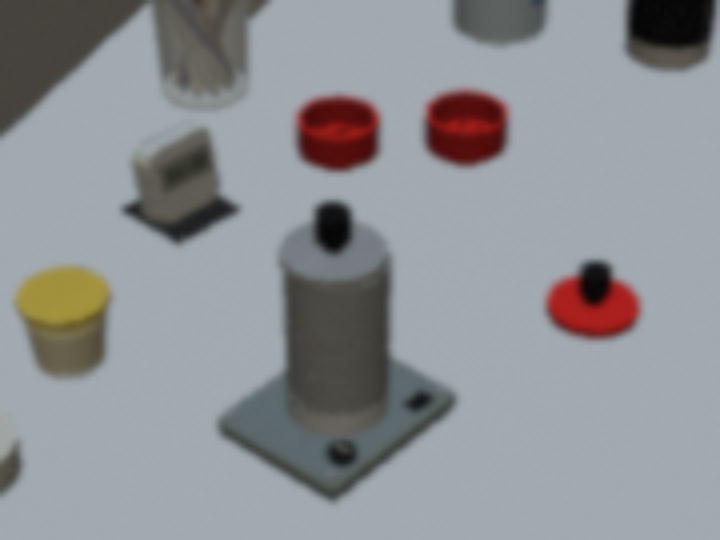

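The full stack stands level with the lid seated (disc top about 139 mm against 140), and the bystanders are in place. Handing in.

```bash
python3 -c "
from bench import *
print(bot.sign_off())"
```

```text
the job is handed in; nothing more can be done
None
```

The sieve stack is built on the shaker base in the order asked (pan, fine sieve, coarse sieve, lid), each part measured fully seated and level; the job was handed in at about 27 s, with the gripper clear and the jar, label roll, timer and red look-alikes never touched.

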